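# A mixing ball for each paint jar

## Robot

A 7-joint arm with a two-finger parallel gripper is mounted at the origin on the work surface. World frame = base frame: x ahead of the robot, y to its left, z up, the work surface at z = 0. Lengths are in m, angles in rad, forces in N, time in s.
With the tool pointing down it reaches from about 0.425 to 0.8 m from the base axis. Payload 8.3 kg.
Tool frame: the origin (TCP) lies at the centre of the arm's flange, where the gripper is bolted on; the fingertips stand 173 mm ahead of it and the grasp point (between the pads) lies 155 mm ahead of it; y points along the fingers, x is the direction in which the jaws open and shut, and the axes are right-handed (so a half turn about y gives the same grasp; the last joint's range is limited). The gripper opens to 85 mm and grips with 20 to 120 N. Pads are 22 mm wide; open, the fingers measure 114 mm over their backs; the gripper's body (76 mm by 85 mm) begins 54 mm behind the grasp point. The pads swing forward as they close: fully open they stand 13 mm farther back than shut.
Start: joints at [-1.233, 0.383, 0.016, 1.37, -0.006, 1.388, -0.046], TCP at [0.244, 0.575, 0.405] pointing down, gripper open.
Joint ranges: [-2.95, 2.95], [-0.25, 2.06], [-1.52, 1.56], [0.18, 2.33], [-1.44, 4.58], [0.02, 2.06], [-3.01, 3.01]. Speed limits (rad/s): [2.39, 2.39, 3.01, 3.01, 3.14, 3.14, 3.14].

## Interface

Orientations are given as a unit quaternion [x, y, z, w].
In Python, from rig import robot gives the robot as it stands.
- The arm moves only by the shell command python3 -m creep 'ROWS' [OPENING] [FORCE]. ROWS is JSON, a list of rows, each a list of 2 entries, a list of its own where there are three numbers: the shift along the tool's x, y, z in cm, then the turn about the tool's y in rad. In form: [[[dx, dy, dz], roll], ...]. A call has exactly 8 rows; each row shifts and turns the commanded pose from where the row before left it, along the tool's axes as they then stand; what a row does not reach is not made up. A row lasts 1/8 s, in which the tool goes at most 62.5 mm and 10.7 degrees, less where a joint would pass 70% of its speed; a pose out of reach is approached as far as the arm can. A call is refused whole if a number of a shift passes 6.25 or a number of a turn 0.188, either way. A call with a gripper value outside its range is refused whole. OPENING is the finger opening in cm, from 0 to 8.54, set as the call begins (- or left out, the last holds). The fingers move at their own pace and stop on an object; FORCE is the grip in N (left out, the last holds). Time passes only in rows, so rows that do not move let the fingers close, or fill a call up. It gives the time, the measured TCP pose, the force and the opening at its end, in the units of the state.
- robot.observe(): the state, without advancing time (a new reading comes with each control period).
- robot.get_image(name): name is "side" or "top" or "wrist"; returns a dict with "img" (420x560x3 uint8, red, green, blue), "range_z" (420x560 float32, m along the optical axis (not along the pixel's ray), 0 where there is no reading), "fov_y" (degrees; the focal length in pixels is half the picture's height over the tangent of half this angle, whatever the lens; pixels are square), "cx", "cy" (the principal point, pixels), "D" ([k1, k2, p1, p2, k3] as OpenCV has them; the pictures are not rectified), "R" (3x3) and "t" (3): a world point X has camera coordinates R X + t. Camera axes: x right, y down, z forward; pixel columns grow to the right and rows downward; lengths in m; the calibration is good to about 2 mm. A picture is of the moment at which its call begins.
- robot.close_job(): hands the job in, once; it reports no verdict.
The state is a dict: "t": time; "joint_pos": joint angles; "qvel": joint speeds; "effort": joint torques, N m; "eef_pos": TCP position; "tool_rot": TCP orientation; "force": force on the tool from outside, world axes, zero at the start; "ft_torque": the same for the moment, N m; "width": finger opening in m.
Only numpy, scipy, OpenCV 4.12 (cv2) and the standard library are available. Lean on these libraries where they do the work, as an engineer would, in place of code of your own. Each camera call takes 0.05 s, during which the arm holds its last target. There are 200 camera calls.

## Task

Put one steel mixing ball into each of the two open, empty paint jars before they are filled: take the one-ball scoop from its rest, scoop the balls out of the tray one at a time without touching them with the fingers, and tip each one gently into its jar from just above the mouth. Then lay the scoop back on its rest as you found it, and leave the jars standing where they are, the spare balls in the tray and everything else on the table undisturbed.

Things in the scene. Friction and masses are not known exactly. Their poses are not given: they have to be found in the camera images.
- scoop_grip (a point): centre of the wooden grip of the steel one-ball scoop (85 g): a bar 66 mm long, 14 mm wide along its y, 16 mm thick, rising 30 degrees from cup to tail; take it across its 14 mm width from above. Scoop axes, shared by its three points: lip points to -x, handle runs to +x, z up when it lies flat or on its rest. From here the flat underside of the cup is at z -47.5 mm, the tail at x +66, z +39 mm
- scoop_pocket (a point): centre of a ball lying in the scoop's pocket: x -82, z -35 mm from scoop_grip, 12.5 mm above the cup's underside. Cup: U in plan, 24 mm wide inside, walls 11 mm high, back wall 12 mm behind this point, front open. Its floor falls from a 3.4 mm ridge 11 mm ahead of this point to 1.5 mm at the back. It holds one ball: safe level or tipped back; tipped lip-down 30 to 45 degrees the ball rolls out
- scoop_lip (a point): middle of the front edge of the scoop's lip: x -100, z -46.5 mm from scoop_grip, 1 mm above the cup's underside. From here a ramp rises to the 3.4 mm ridge 7 mm behind. The flared sides stand 31 mm apart inside, 33 mm outside, at the front. Scoop with the underside flat on the tray floor, lip foremost
- ball1: steel ball 1 of 4, alike: 20 mm diameter, 33 g, polished; origin at its centre. Any two of the four may be used. The balls lie free in the tray and roll when pushed
- ball2: steel ball 2 of 4, alike: 20 mm diameter, 33 g, polished; origin at its centre. Any two of the four may be used. The balls lie free in the tray and roll when pushed
- ball3: steel ball 3 of 4, alike: 20 mm diameter, 33 g, polished; origin at its centre. Any two of the four may be used. The balls lie free in the tray and roll when pushed
- ball4: steel ball 4 of 4, alike: 20 mm diameter, 33 g, polished; origin at its centre. Any two of the four may be used. The balls lie free in the tray and roll when pushed
- tray: fixed steel tray with a flat rubber floor, holding the balls. Origin at the centre of its underside. Outside 148 mm along x, 212 mm along y, 26 mm high; upright walls 4 mm thick; floor 5 mm up. Inner face of the wall nearest the robot at x -70 mm: a ball driven against it by the lip climbs the ramp into the pocket as the lip meets the wall. Balls start in that half, 30 mm or more apart
- jar_a: open, empty white plastic paint jar, standing loose: 73 mm diameter, 70 mm high, mouth 60 mm inside diameter, inner floor 4 mm up, 90 g. Origin at the centre of its underside, z up
- jar_b: the second open, empty white plastic paint jar, the same in every way
- jar_a_in (a point): inside jar_a, on its axis, 14 mm above its underside: the height of the centre of a ball lying on its floor
- jar_b_in (a point): the same point inside jar_b
- rest: fixed scoop rest: wooden foot 190 mm (x) by 64 mm (y), 12 mm high, origin under its centre; wire fork at x +75 mm, its floor 83 mm above the table, its prongs leaning out to 42 mm apart at 103 mm height. Scoop laid home: cup flat on the foot, handle in the fork, scoop_grip at x +27, y 0, z +59.5 mm here, scoop axes parallel to these (lip to -x)
- closed_jar: white paint jar of the same shape with its lid on, 74 mm high: a bystander, leave it alone. Origin under its centre
- tea_glass: small waisted tea glass, 78 mm high, 60 mm wide: bystander. Origin under its centre
- ink_bottle: amber glass bottle with a black cap, 75 mm high, 52 mm wide: bystander. Origin under its centre
- lid1: loose jar lid, 71 mm diameter, 15 mm high: bystander. Origin under its centre
- lid2: second loose jar lid: bystander
- brush: paint brush 190 mm long lying on the table along its own x: bystander
- sand_block: cork sanding block 100 x 60 x 32 mm: bystander. Origin under its centre
Things that resemble listed ones, but are neither listed nor needed, are in the scene too. What is shaped like the jar_a but green or yellow is not meant.

How it is judged:
By the outcome, as a careful person would: the job done as asked, in the order asked, and still so for the second after the job is handed in, with the robot touching nothing.
It also fails if it takes over 72 s, if anything falls off the work surface, if the arm or the gripper's body presses on something with over 40 N, if the wrist force passes 120 N, or if a joint passes its speed limit or range.

## Working session

There is one attempt and no reset: what is moved stays moved. The work goes in short steps, Python scripts to look and compute and a shell command to move; the robot and the scene stay as the last step left them, time stands still between calls to the robot, and variables do not carry over. Pictures are saved under pics/ and viewed, about 8 in all and at most 12, crops included, and the job is handed in when it is done.

```bash
mkdir -p pics; cat > h.py <<'E'
from rig import robot
import numpy as np, cv2, pickle
def snap(n,f):
    d=robot.get_image(n); pickle.dump(d,open(f'pics/{f}.pkl','wb'))
    cv2.imwrite(f'pics/{f}.png',d['img'][:,:,::-1]); return d
def load(f): return pickle.load(open(f'pics/{f}.pkl','rb'))
def K(d):
    f=210/np.tan(np.radians(d['fov_y'])/2); return np.array([[f,0,d['cx']],[0,f,d['cy']],[0,0,1.]])
def ray(d,u,v):
    p=cv2.undistortPoints(np.array([[[u,v]]],float),K(d),np.array(d['D'],float))[0,0]
    R=np.array(d['R']);return -R.T@np.array(d['t']), R.T@np.array([p[0],p[1],1])
def atz(d,u,v,z):
    o,r=ray(d,u,v); return o+r*(z-o[2])/r[2]
def rng(d,u,v):
    o,r=ray(d,u,v); return o+r*d['range_z'][int(round(v)),int(round(u))]
def proj(d,X):
    return cv2.projectPoints(np.array(X,float).reshape(-1,3),cv2.Rodrigues(np.array(d['R'],float))[0],np.array(d['t'],float),K(d),np.array(d['D'],float))[0][:,0]
E
python3 - <<'E'
from h import *
o=robot.observe(); print(o)
for n in('top','side'):
    d=snap(n,n+'0'); print(n,d['fov_y'],-np.array(d['R']).T@d['t'],d['D'],d['cx'],d['cy'])
a=cv2.imread('pics/top0.png');cv2.imwrite('pics/top0b.png',cv2.resize(a,(800,600),interpolation=cv2.INTER_CUBIC))
E
```

```text
{'t': 0.0, 'joint_pos': array([-1.23289535,  0.3842119 ,  0.01637423,  1.3711709 , -0.00628171,
        1.38819421, -0.04651263]), 'qvel': array([-0.00096988, -0.00130909, -0.00058358, -0.00017501, -0.00022224,
       -0.00107001,  0.00048382]), 'effort': array([-2.76700730e-04, -6.27590704e+01,  8.43969136e-01, -3.71828663e+01,
        1.64347398e-02,  1.42565128e-02,  3.36460801e-06]), 'eef_pos': array([0.24374551, 0.57532467, 0.40368733]), 'tool_rot': array([ 0.58990651,  0.38991848, -0.39103817, -0.58912057]), 'force': array([ 0.01193454, -0.33877113, -0.4721256 ]), 'ft_torque': array([ 0.05093042, -0.00689723,  0.00620363]), 'width': 0.08535279471175386}
top 43.20103532131287 [0.27385322 0.06813895 1.55077864] [-0.08205546  0.          0.          0.          0.        ] 278.7480713914859 208.2249996882853
side 48.125124062703456 [ 0.3518474  -0.81247356  0.77209723] [0.03991086 0.         0.         0.         0.        ] 283.24993923175845 211.12803148732178
```

View pics/top0b.png

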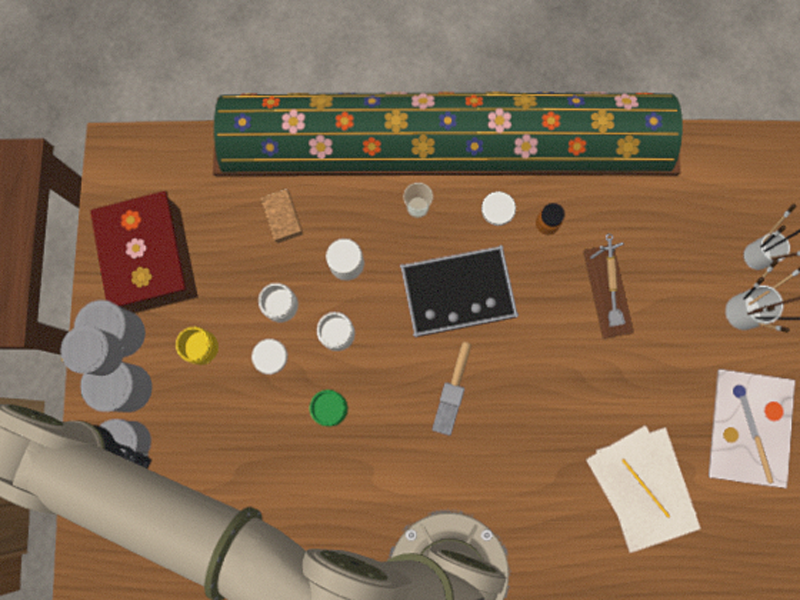

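View pics/side0.png

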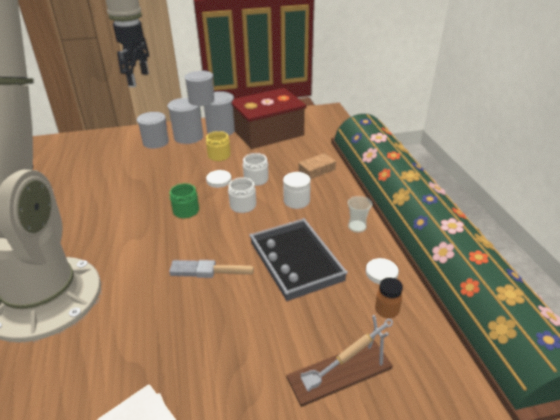

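The tool only turns about its own vertical axis. I'll need to release the ball by pulling the scoop quickly back from under it over the jar, because the pocket floor slopes only about 5°. First I'll get rough positions.

```bash
python3 - <<'E'
from h import *
d=load('top0'); s=.7
def q(n,u,v,z): print(n,atz(d,u*s,v*s,z).round(4), 'rng',rng(d,u*s,v*s).round(3))
q('jar1rim',277,300,.07);q('jar2rim',335,329,.07);q('closed',344,256,.074)
for i,p in enumerate([(430,315),(453,317),(476,308),(490,303)]): q('ball%d'%i,*p,.015)
for p in [(402,265),(502,247),(516,317),(415,335)]: q('tray',*p,.026)
for p in [(585,250),(607,246),(632,332),(602,338)]: q('rest',*p,.012)
q('lip',616,323,.014);q('grip',612,275,.0595);q('tail',609,238,.098)
d=robot.get_image('wrist'); R=np.array(d['R']);o=robot.observe()
from scipy.spatial.transform import Rotation as Ro
T=Ro.from_quat(o['tool_rot']).as_matrix();c=-R.T@d['t'];print('cam in tool',T.T@(c-o['eef_pos']),'\n',T.T@R.T, d['fov_y'])
print(T)
a=cv2.imread('pics/top0.png')
cv2.imwrite('pics/c1.png',np.hstack([cv2.resize(a[160:245,270:370],(400,340),interpolation=3),cv2.resize(a[160:245,380:480],(400,340),interpolation=3)]))
E
```

```text
jar1rim [0.5323 0.3403 0.07  ] rng [0.544 0.353 0.   ]
jar2rim [0.4741 0.2232 0.07  ] rng [0.484 0.23  0.   ]
closed [0.6211 0.2074 0.074 ] rng [0.621 0.207 0.076]
ball0 [0.5107 0.0343 0.015 ] rng [0.509 0.035 0.027]
ball1 [ 0.5066 -0.0127  0.015 ] rng [ 0.506 -0.013  0.019]
ball2 [ 0.5252 -0.0601  0.015 ] rng [ 0.524 -0.059  0.023]
ball3 [ 0.5357 -0.089   0.015 ] rng [ 0.534 -0.088  0.024]
tray [0.6132 0.0918 0.026 ] rng [0.613 0.092 0.029]
tray [ 0.6512 -0.1148  0.026 ] rng [ 0.651 -0.115  0.027]
tray [ 0.5049 -0.1402  0.026 ] rng [ 0.51  -0.145 -0.008]
tray [0.468  0.0651 0.026 ] rng [0.468 0.065 0.028]
rest [ 0.6484 -0.2899  0.012 ] rng [ 0.649 -0.29   0.011]
rest [ 0.657  -0.3366  0.012 ] rng [ 0.658 -0.338  0.008]
rest [ 0.4758 -0.38    0.012 ] rng [ 0.476 -0.381  0.008]
rest [ 0.4635 -0.3175  0.012 ] rng [ 0.464 -0.319  0.004]
lip [ 0.4942 -0.3472  0.014 ] rng [ 0.495 -0.349  0.008]
grip [ 0.5852 -0.3314  0.0595] rng [ 0.584 -0.33   0.064]
tail [ 0.6519 -0.3187  0.098 ] rng [ 0.652 -0.319  0.099]
cam in tool [0.00082669 0.02987488 0.07270073] 
 [[ 9.99999240e-01  1.19791721e-03  2.93212745e-04]
 [ 6.25671691e-05 -2.86721819e-01  9.58013880e-01]
 [ 1.23169180e-03 -9.58013133e-01 -2.86721676e-01]] 70.32964544431438
[[ 3.90149044e-01 -5.78372750e-04 -9.20751535e-01]
 [ 9.20750447e-01 -1.41582188e-03  3.90149472e-01]
 [-1.52927200e-03 -9.99998830e-01 -1.98445866e-05]]
```

```bash
python3 -m creep '[[[0,0,0],-0.145],[[0,0,0],-0.145],[[0,0,0],-0.145],[[0,0,0],-0.145],[[-4.7,0,-2.3],0],[[-4.7,0,-2.3],0],[[-4.7,0,-2.3],0],[[-4.7,0,-2.3],0]]' 6
python3 -m creep '[[[-4.7,0,-2.3],0],[[-4.7,0,-2.3],0],[[-4.7,0,-2.3],0],[[-4.7,0,-2.3],0],[[-4.7,0,-2.3],0],[[-4.7,0,-2.3],0],[[-4.8,0.5,0.5],0],[[-4.8,0.5,0.5],0]]'
python3 -m creep '[[[-4.8,0.5,0.5],0],[[-4.8,0.5,0.5],0],[[-4.8,0.5,0.5],0],[[-4.8,0.5,0.5],0],[[-4.8,0.5,0.5],0],[[-4.8,0.5,0.5],0],[[-4.8,0.5,0.5],0],[[-4.8,0.5,0.5],0]]'
python3 - <<'E'
from h import *
d=snap('wrist','w1'); print(robot.observe()['eef_pos'])
cv2.imwrite('pics/w1b.png',cv2.resize(d['img'][:,:,::-1],(800,600),interpolation=3))
E
```

```text
t: 1.15
eef_pos: [0.3687, 0.4053, 0.4045]
tool_rot: [-0.453, -0.543, 0.543, 0.453]
force: [0.3, -0.6, -0.4]
width: 0.0603
t: 2.15
eef_pos: [0.5613, 0.0561, 0.3941]
tool_rot: [-0.453, -0.542, 0.543, 0.453]
force: [-0.3, 0.1, -0.4]
width: 0.0603
t: 3.15
eef_pos: [0.5903, -0.3285, 0.3541]
tool_rot: [0.453, 0.543, -0.543, -0.453]
force: [0.6, -0.3, 0.2]
width: 0.0603
[ 0.5877469  -0.33568087  0.3528485 ]
```

View pics/w1b.png

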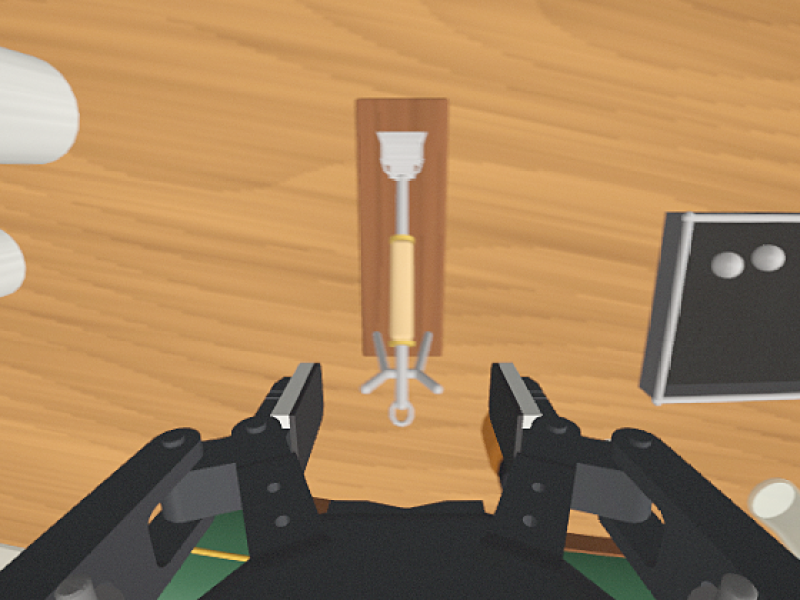

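The wrist view shows the scoop lying lengthwise in the picture: lip at (402,132), grip ends at (402,238) and (402,343), tail ring at (401,412). The fork is around (402,370), and two balls are visible at right.

```bash
python3 - <<'E'
from h import *
d=load('w1'); s=.7
L=atz(d,402.5*s,132*s,.0135);A=atz(d,402.5*s,238*s,.043+.007);B=atz(d,402*s,343*s,.076+.007);T=atz(d,401.5*s,402*s,.0985)
F=[atz(d,u*s,v*s,.012) for u,v in [(356,98),(448,98),(440,356),(361,356)]]
print(L,A,B,(A+B)/2,T)
print('rest',np.round(F,4),np.mean(F,0))
for P,Q in((L,T),(F[0],F[3]),(F[1],F[2])): print(np.degrees(np.arctan2(Q[1]-P[1],Q[0]-P[0])))
for u,v in((728,264),(768,258)): print('ball',atz(d,u*s,v*s,.015))
for u,v in((686,216),(658,401)): print('tray',atz(d,u*s,v*s,.026))
c=np.mean(F,0); 
o=robot.observe();print(o['eef_pos'],o['joint_pos'][6],o['t'])
E
```

```text
[ 0.49239112 -0.34769044  0.0135    ] [ 0.55893222 -0.33542564  0.05      ] [ 0.61728293 -0.32498566  0.083     ] [ 0.58810758 -0.33020565  0.0665    ] [ 0.64846372 -0.31955648  0.0985    ]
rest [[ 0.4764 -0.3826  0.012 ]
 [ 0.4652 -0.3213  0.012 ]
 [ 0.6517 -0.2885  0.012 ]
 [ 0.663  -0.3505  0.012 ]] [ 0.56407521 -0.33572096  0.012     ]
10.21851298850608
9.762607013896396
9.983430233988402
ball [ 0.53763222 -0.08763865  0.015     ]
ball [ 0.52712054 -0.05741377  0.015     ]
tray [ 0.51014816 -0.14089147  0.026     ]
tray [ 0.65361833 -0.1095203   0.026     ]
[ 0.5877469  -0.33568087  0.3528485 ] 2.3657103572575533 3.2
```

```bash
python3 -m creep '[[[0.4,2.5,-0.3],0],[[0,2.5,0],0],[[0,2.5,0],0],[[0,2.5,0],0],[[0,1.5,0],0],[[0,0.5,0],0],[[0,0,0],0],[[0,0,0],0]]' 4
python3 - <<'E'
from h import *
d=snap('wrist','w2'); o=robot.observe();print(o['eef_pos'])
P=np.array([.590,-.3305,.2145]);from scipy.spatial.transform import Rotation as Ro
T=Ro.from_quat(o['tool_rot']).as_matrix();print(T.T@(P-o['eef_pos'])*100)
cv2.imwrite('pics/w2b.png',cv2.resize(d['img'][:,:,::-1],(800,600),interpolation=3))
E
```

```text
t: 4.2
eef_pos: [0.5928, -0.323, 0.2358]
tool_rot: [0.454, 0.543, -0.543, -0.453]
force: [0.0, 0.2, -1.0]
width: 0.04
[ 0.59282522 -0.32295522  0.23580439]
[-0.68977829  2.13061256  0.41535559]
```

View pics/w2b.png

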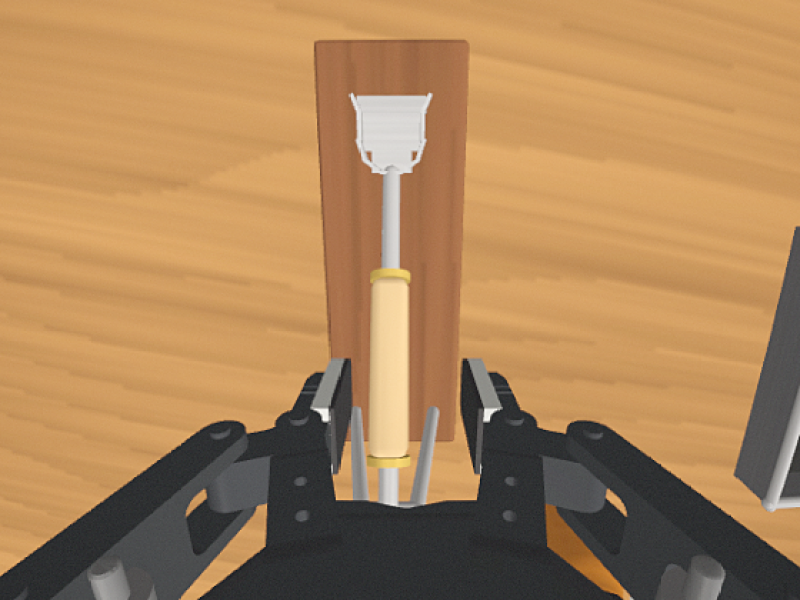

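The wrist view shows the handle at column 390, slightly left of mid-jaw (407), with the lip at (392,95). That agrees with the computed 0.7 cm shift.

```bash
python3 -m creep '[[[-0.35,0,0.2],0],[[-0.34,0,0.2],0],[[0,0.5,0],0],[[0,0.7,0],0],[[0,0.6,0],0],[[0,0.3,0],0],[[0,0,0],0],[[0,0,0],0]]' 4
python3 - <<'E'
from h import *
o=robot.observe();print(o['eef_pos'],o['joint_pos'])
d=load('w2');s=.7
L=atz(d,392*s,95.5*s,.0135);A=atz(d,391*s,275*s,.05);B=atz(d,389*s,461*s,.082);print(L,A,B,(A+B)/2)
E
```

```text
t: 5.25
eef_pos: [0.5899, -0.3303, 0.2139]
tool_rot: [-0.453, -0.543, 0.543, 0.453]
force: [0.4, -0.1, 0.6]
width: 0.0399
[ 0.58990655 -0.33030702  0.21391324] [ 0.19456651  0.66187589  0.40228522  1.44864645 -0.27525184  1.08659605
  2.39908243]
[ 0.49210302 -0.34670593  0.0135    ] [ 0.55910866 -0.33428562  0.05      ] [ 0.61652143 -0.32405005  0.082     ] [ 0.58781505 -0.32916784  0.066     ]
```

```bash
python3 -m creep '[[[0,0,0],0],[[0,0,0],0],[[0,0,0],0],[[0,0,0],0],[[0,0,0],0],[[0,0,0],0],[[0,0,0],0],[[0,0,0],0]]' 0.5 70
python3 -m creep '[[[0,-1,0],0],[[0,-2,0],0],[[0,-2,0],0],[[0,-2,0],0],[[0,-2,0],0],[[0,-1,0],0],[[0,0,0],0],[[0,0,0],0]]'
python3 - <<'E'
from h import *
d=snap('side','s1'); o=robot.observe();print(o['eef_pos'])
w=snap('wrist','w3')
cv2.imwrite('pics/s1b.png',np.hstack([cv2.resize(w['img'][:280,120:420,::-1],(400,373),interpolation=3),cv2.resize(d['img'][200:400,260:474,::-1],(400,373),interpolation=3)]))
E
```

```text
t: 6.25
eef_pos: [0.5899, -0.3303, 0.2139]
tool_rot: [0.453, 0.543, -0.543, -0.453]
force: [-0.4, 1.1, 5.3]
width: 0.0131
t: 7.25
eef_pos: [0.5896, -0.3301, 0.3127]
tool_rot: [-0.453, -0.543, 0.543, 0.454]
force: [0.3, -0.5, -0.8]
width: 0.0129
[ 0.58962414 -0.33002322  0.31252069]
```

View pics/s1b.png

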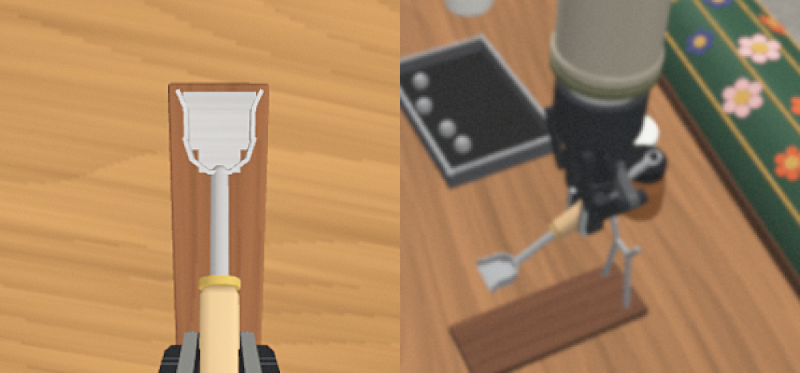

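Lift confirmed: the scoop is level in the grip, 13 mm opening. Moving over the tray.

```bash
python3 -m creep '[[[2.7,0,-0.8],0],[[4.7,0,-1.4],0],[[5.5,0,-1.6],0],[[5.5,0,-1.7],0],[[5.5,0,-1.7],0],[[5.5,0,-1.6],0],[[4.7,0.5,-1.4],0],[[3.3,0.5,-1],0]]'
python3 -m creep '[[[0,1,0],0],[[0,1,0],0],[[0,0.5,0],0],[[0,0,0],0],[[0,0,0],0],[[0,0,0],0],[[0,0,0],0],[[0,0,0],0]]'
python3 - <<'E'
from h import *
from scipy.spatial.transform import Rotation as Ro
w=snap('wrist','w4');o=robot.observe();print(o['eef_pos'])
cv2.imwrite('pics/w4b.png',cv2.resize(w['img'][:,:,::-1],(800,600),interpolation=3))
d=load('w3')
T=Ro.from_quat(o['tool_rot']).as_matrix();e=np.array([.58962414,-.33002322,.31252])
for v in range(66,132,4):print(v,(T.T@(rng(d,284,v)-e)*1000).round(1))
E
```

```text
t: 8.35
eef_pos: [0.6331, 0.061, 0.3028]
tool_rot: [-0.452, -0.543, 0.543, 0.453]
force: [0.5, -1.2, 0.0]
width: 0.0131
t: 9.35
eef_pos: [0.6334, 0.0578, 0.2788]
tool_rot: [0.453, 0.543, -0.543, -0.453]
force: [0.0, 0.3, -0.7]
width: 0.0129
[0.6333564  0.05779365 0.27876294]
66 [  1.  299.7 117.4]
70 [  0.8 201.1  99. ]
74 [  0.8 199.2  96.7]
78 [  0.8 198.6  94.7]
82 [  0.8 197.9  92.6]
86 [  0.8 198.3  90.7]
90 [  0.8 197.5  88.6]
94 [  0.8 198.9  86.7]
98 [  0.8 197.3  84.6]
102 [  0.8 198.4  82.6]
106 [  0.8 197.7  80.5]
110 [  0.8 197.1  78.4]
114 [  0.8 199.1  76.4]
118 [  0.8 198.5  74.3]
122 [  0.8 199.   72.2]
126 [  0.8 189.3  70.2]
130 [  0.8 188.9  68.2]
```

View pics/w4b.png

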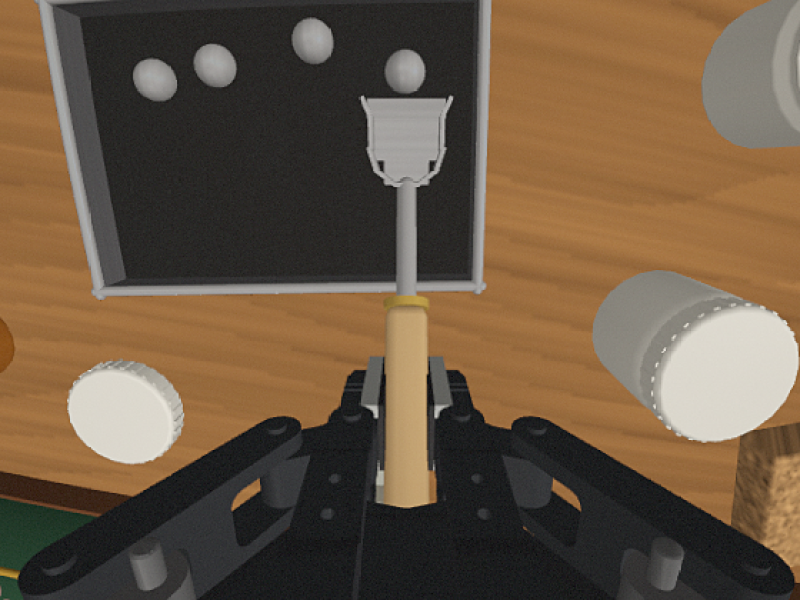

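The wrist view shows the scoop cup with its lip at (407,97), and the first ball just ahead at (405,71). The other balls are at (313,41), (215,65) and (155,79). The tray's far corners are at (100,293) and (482,288).

```bash
python3 - <<'E'
from h import *
from scipy.spatial.transform import Rotation as Ro
d=load('w4');s=.7;o=robot.observe();T=Ro.from_quat(o['tool_rot']).as_matrix();e=o['eef_pos']
def show(n,P):print(n,P.round(4),'tool mm',(T.T@(P-e)*1000).round(1));return P
a=show('farR',atz(d,98*s,296*s,.026));b=show('farL',atz(d,486*s,291*s,.026))
c=show('Lwall',atz(d,491*s,5*s,.026))
for P,Q in((a,b),(b,c)):print(np.degrees(np.arctan2(*(Q-P)[1::-1])))
n=np.array([-(b-a)[1],(b-a)[0],0]);n/=np.linalg.norm(n)
print('near inner wall pt',(a+b)/2+n*(148-4)/1000,n)
for u,v in((405,71),(313,41),(215,65),(155,79)):show('ball',atz(d,u*s,v*s,.015))
show('lip',rng(d,407*s,99*s))
for f,u0,v0,v1 in(('w3',284,78,118),('w4',285,76,112)):
  d=load(f);ee=e if f=='w4' else np.array([.58962414,-.33002322,.31252])
  M=np.array([T.T@(rng(d,u,v)-ee)*1000 for u in range(u0-14,u0+15) for v in range(v0,v1)])
  print(f,np.polyfit(M[:,2],M[:,1],1),M.mean(0), 'deg roll',np.degrees(np.polyfit(M[:,0],M[:,1],1)[0]))
d=load('top0')
for p in [(402,265),(502,247),(516,317),(415,335)]: show('topcorner',atz(d,p[0]*s,p[1]*s,.026))
E
```

```text
farR [ 0.6563 -0.1122  0.026 ] tool mm [-171.4  252.8    7.8]
farL [0.6149 0.0996 0.026 ] tool mm [ 44.4 252.8  10.8]
Lwall [0.4805 0.0707 0.026 ] tool mm [ 40.  252.8 148.1]
101.07000603601229
-167.88626049636898
near inner wall pt [ 0.49426922 -0.03399128  0.026     ] [-0.98139331 -0.19200824  0.        ]
ball [0.5134 0.0363 0.015 ] tool mm [2.000e-01 2.638e+02 1.218e+02]
ball [ 0.5079 -0.0109  0.015 ] tool mm [-45.2 263.8 135.7]
ball [ 0.5268 -0.0584  0.015 ] tool mm [-95.3 263.8 125.6]
ball [ 0.5382 -0.0888  0.015 ] tool mm [-127.3  263.8  119.8]
lip [0.5361 0.0412 0.08  ] tool mm [  1.  198.8  98.6]
w3 [-1.69889008e-02  1.99497359e+02] [  0.81173214 198.05673617  84.79790612] deg roll 0.4305355331705526
w4 [1.16574370e-01 1.87799147e+02] [  1.10374078 197.87896471  86.46683908] deg roll 0.7133250814101426
topcorner [0.6132 0.0918 0.026 ] tool mm [ 37.1 252.8  13.8]
topcorner [ 0.6512 -0.1148  0.026 ] tool mm [-173.   252.8   13.3]
topcorner [ 0.5049 -0.1402  0.026 ] tool mm [-171.9  252.8  161.7]
topcorner [0.468  0.0651 0.026 ] tool mm [ 36.7 252.8 161.4]
```

```bash
python3 -m creep '[[[0,1.2,0],-0.012],[[0,1.5,0],0],[[0,1.5,0],0],[[0,1.2,0],0],[[0,0.8,0],0],[[0,0.5,0],0],[[0,0,0],0],[[0,0,0],0]]'
python3 -m creep '[[[0,0.1,0],0],[[0,0,0],0],[[0,0.1,0],0],[[0,0,0],0],[[0,0,0],0],[[0,0,0],0],[[0,0,0],0],[[0,0,0],0]]'
```

```text
t: 10.4
eef_pos: [0.6336, 0.0577, 0.2122]
tool_rot: [0.45, 0.546, -0.545, -0.45]
force: [0.3, 0.4, -0.2]
width: 0.0128
t: 11.4
eef_pos: [0.6333, 0.0577, 0.2097]
tool_rot: [-0.45, -0.545, 0.545, 0.45]
force: [1.0, 0.1, -1.4]
width: 0.0127
```

```bash
python3 -m creep '[[[0,0.1,0],0],[[0,0,0],0],[[0,0.05,0],0],[[0,0,0],0],[[0,0,0],0],[[0,0,0],0],[[0,0,0],0],[[0,0,0],0]]'
python3 - <<'E'
from h import *
d=snap('side','s2');w=snap('wrist','w5');print(robot.observe()['force'])
cv2.imwrite('pics/s2b.png',np.hstack([cv2.resize(w['img'][:200,180:400,::-1],(440,400),interpolation=3),cv2.resize(d['img'][190:300,230:329,::-1],(360,400),interpolation=3)]))
E
```

```text
t: 12.4
eef_pos: [0.6333, 0.0577, 0.2081]
tool_rot: [-0.45, -0.545, 0.546, 0.45]
force: [0.4, -0.5, -1.2]
width: 0.0128
[ 0.05651634  0.09510262 -0.43555926]
```

View pics/s2b.png

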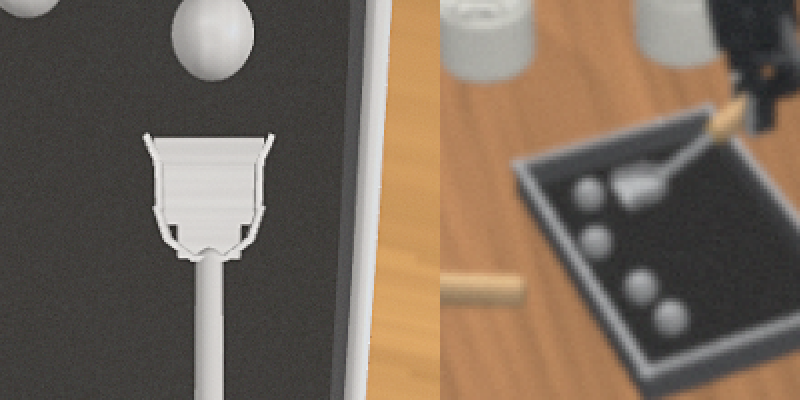

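The lip is just above the floor with the ball centred ahead of it (about 213,40 in the left crop). There's no floor contact yet, so I'll lower in half-millimetre steps.

```bash
for i in 1; do python3 -m creep '[[[0,0.05,0],0],[[0,0,0],0],[[0,0,0],0],[[0,0.05,0],0],[[0,0,0],0],[[0,0,0],0],[[0,0,0],0],[[0,0,0],0]]'; done
python3 -c "
from rig import robot
print(robot.observe()['force'],robot.observe()['ft_torque'])"
```

```text
t: 13.5
eef_pos: [0.6333, 0.0577, 0.2072]
tool_rot: [-0.45, -0.545, 0.545, 0.45]
force: [-0.3, 0.4, -1.1]
width: 0.0129
[-0.2586784   0.36959834 -1.06805932] [-0.01153392 -0.02626551  0.00495114]
```

```bash
python3 -m creep '[[[0,0.05,0],0],[[0,0,0],0],[[0,0.05,0],0],[[0,0,0],0],[[0,0,0],0],[[0,0,0],0],[[0,0,0],0],[[0,0,0],0]]'
python3 -c "
from rig import robot
print(robot.observe()['force'],robot.observe()['ft_torque'])"
```

```text
t: 14.5
eef_pos: [0.6336, 0.0578, 0.2065]
tool_rot: [0.45, 0.546, -0.545, -0.45]
force: [1.3, 0.1, 4.6]
width: 0.0129
[1.26424385 0.09317407 4.64003993] [-0.01916369  0.12710066  0.04328489]
```

```bash
python3 -m creep '[[[0,-0.03,0.7],0],[[0,0,0.7],0],[[0,0,0.6],0],[[0,0,0.6],0],[[0,0,0.6],0],[[0,0,0.6],0],[[0,0,0.5],0],[[0,0,0.4],0]]'
python3 -m creep '[[[0,0,0.2],0],[[0,0,0.2],0],[[0,0,0.1],0],[[0,0,0.1],0],[[0,0,0],0],[[0,0,0],0],[[0,0,0],0],[[0,0,0],0]]'
python3 - <<'E'
from h import *
w=snap('wrist','w6');print(robot.observe()['force'])
cv2.imwrite('pics/w6b.png',cv2.resize(w['img'][:240,100:420,::-1],(800,600),interpolation=3))
E
```

```text
t: 15.5
eef_pos: [0.5872, 0.0488, 0.2068]
tool_rot: [0.45, 0.546, -0.545, -0.45]
force: [5.6, 1.1, 4.8]
width: 0.0127
t: 16.5
eef_pos: [0.5813, 0.0477, 0.2066]
tool_rot: [0.45, 0.546, -0.545, -0.45]
force: [3.4, 0.3, 5.2]
width: 0.013
[3.85016472 1.08107378 5.49249686]
```

View pics/w6b.png

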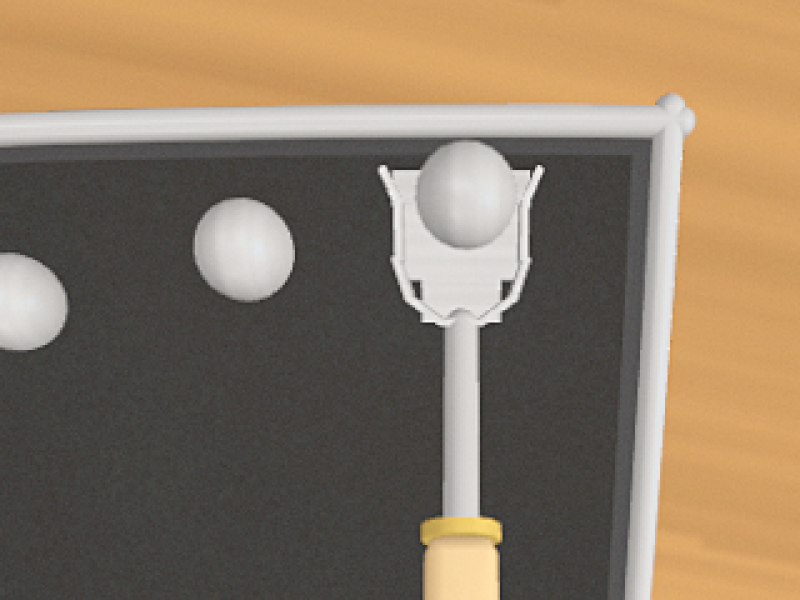

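The ball is up on the ramp (about 466,195) against the wall, and the lip is still 3–4 mm short of the wall. Pushing on until wall contact.

```bash
python3 -m creep '[[[0,0,0.15],0],[[0,0,0.15],0],[[0,0,0.1],0],[[0,0,0.1],0],[[0,0,0],0],[[0,0,0],0],[[0,0,0],0],[[0,0,0],0]]'
cat >> h.py <<'E'
from scipy.spatial.transform import Rotation as Ro
def tool(P,o=None):
    o=o or robot.observe(); T=Ro.from_quat(o['tool_rot']).as_matrix(); return T.T@(np.asarray(P)-o['eef_pos'])*1000
def ballcheck(f):
    """height (mm above cup floor) profile along the cup axis, tool frame"""
    o=robot.observe(); d=snap('wrist',f); T=Ro.from_quat(o['tool_rot']).as_matrix()
    Q=[]
    for v in range(30,200,2):
        for u in range(276,296,3):
            if d['range_z'][v,u]>0:
                q=T.T@(rng(d,u,v)-o['eef_pos'])*1000
                if 60<q[2]<125 and 165<q[1]<202: Q.append(q)
    Q=np.array(Q); b=Q[Q[:,1]<190]; 
    for z in range(64,120,4):
        m=Q[(Q[:,2]>=z)&(Q[:,2]<z+4)]
        if len(m): print(z,'min depth y',m[:,1].min().round(1),end='; ')
    print('\nforce',o['force'].round(1),o['eef_pos'].round(4))
E
python3 -c "
from h import *
ballcheck('b1')"
```

```text
t: 17.55
eef_pos: [0.5771, 0.0469, 0.2071]
tool_rot: [0.451, 0.546, -0.545, -0.449]
force: [7.6, 0.8, 4.6]
width: 0.0128
64 min depth y 186.9; 68 min depth y 182.9; 72 min depth y 178.5; 76 min depth y 178.1; 80 min depth y 178.2; 84 min depth y 179.0; 88 min depth y 183.8; 92 min depth y 196.4; 96 min depth y 176.2; 100 min depth y 175.7; 
force [7.6 0.8 4.6] [0.5771 0.0469 0.2071]
```

The ball sits in the pocket (its top is at tool z ≈ 80). Lift gently and refine the jar centres from the top depth data.

```bash
python3 -m creep '[[[0,-0.1,0],0],[[0,-0.3,0],0],[[0,-0.6,-0.02],0],[[0,-0.9,-0.04],0],[[0,-1.1,-0.06],0],[[0,-1.3,-0.08],0],[[0,-1.3,-0.06],0],[[0,-1.2,-0.04],0]]'
python3 -m creep '[[[0,-0.9,0],0],[[0,-0.5,0],0],[[0,-0.2,0],0],[[0,0,0],0],[[0,0,0],0],[[0,0,0],0],[[0,0,0],0],[[0,0,0],0]]'
python3 - <<'E'
from h import *
ballcheck('b2')
d=load('top0');o=robot.observe()
for n,c in(('jar1',(.5323,.3403)),('jar2',(.4741,.2232)),('closed',(.621,.207))):
    uv=proj(d,[[*c,.07]])[0];P=np.array([rng(d,u,v) for u in range(int(uv[0])-18,int(uv[0])+19) for v in range(int(uv[1])-18,int(uv[1])+19)])
    m=P[(P[:,2]>.060)&(P[:,2]<.08)&(np.hypot(P[:,0]-c[0],P[:,1]-c[1])<.05)]
    (x,y),r=cv2.minEnclosingCircle(m[:,:2].astype(np.float32)); print(n,len(m),m.mean(0).round(4),x,y,r)
    g=tool([x,y,.07]);print('  tool shift for pocket over axis: x %.1f z %.1f mm'%(g[0],g[2]-82))
E
```

```text
t: 18.6
eef_pos: [0.5793, 0.0472, 0.2754]
tool_rot: [-0.45, -0.545, 0.545, 0.45]
force: [0.2, 0.2, -1.2]
width: 0.013
t: 19.6
eef_pos: [0.5794, 0.0473, 0.2904]
tool_rot: [-0.45, -0.545, 0.545, 0.45]
force: [-0.2, -0.0, -0.4]
width: 0.0124
64 min depth y 189.0; 68 min depth y 183.8; 72 min depth y 180.4; 76 min depth y 179.6; 80 min depth y 179.6; 84 min depth y 181.1; 88 min depth y 185.9; 92 min depth y 198.9; 96 min depth y 199.4; 
force [-0.2 -0.  -0.4] [0.5794 0.0473 0.2904]
jar1 115 [0.5324 0.3432 0.0675] 0.5333264470100403 0.34636837244033813 0.03458259999752045
  tool shift for pocket over axis: x 302.4 z -93.7 mm
jar2 124 [0.4735 0.2259 0.0673] 0.4734453558921814 0.2261359840631485 0.035283125936985016
  tool shift for pocket over axis: x 195.7 z -12.1 mm
closed 482 [0.6209 0.2096 0.0725] 0.622657835483551 0.21076616644859314 0.03748907893896103
  tool shift for pocket over axis: x 152.3 z -155.6 mm
```

```bash
python3 -m creep '[[[0.4,0,-0.02],0],[[0.9,0,-0.04],0],[[1.4,0,-0.06],0],[[1.8,0,-0.06],0],[[2,0,-0.06],0],[[2,0,-0.06],0],[[2,0,-0.06],0],[[2,0,-0.06],0]]'
python3 -m creep '[[[2,0,-0.06],0],[[1.8,0,-0.06],0],[[1.4,0,-0.06],0],[[0.9,0,-0.06],0],[[0.5,0,-0.04],0],[[0.3,0,0],0],[[0.1,0,0],0],[[0,0,0],0]]'
python3 - <<'E'
from h import *
ballcheck('b3'); print(tool([.4735,.2260,.07]))
d=load('b3')
a=cv2.resize(d['img'][:240,120:440,::-1],(800,600),interpolation=3)
cv2.imwrite('pics/b3b.png',a)
E
```

```text
t: 20.65
eef_pos: [0.5594, 0.1723, 0.2905]
tool_rot: [-0.45, -0.546, 0.546, 0.45]
force: [-0.4, 0.6, -1.2]
width: 0.013
t: 21.65
eef_pos: [0.5493, 0.2397, 0.2905]
tool_rot: [-0.45, -0.545, 0.545, 0.45]
force: [0.8, 0.3, -1.1]
width: 0.013
64 min depth y 188.6; 68 min depth y 183.6; 72 min depth y 180.8; 76 min depth y 179.5; 80 min depth y 179.8; 84 min depth y 181.7; 88 min depth y 185.4; 92 min depth y 199.5; 96 min depth y 201.3; 
force [ 0.8  0.3 -1.1] [0.5493 0.2397 0.2905]
[  1.01554801 220.48516338  76.97084856]
```

View pics/b3b.png

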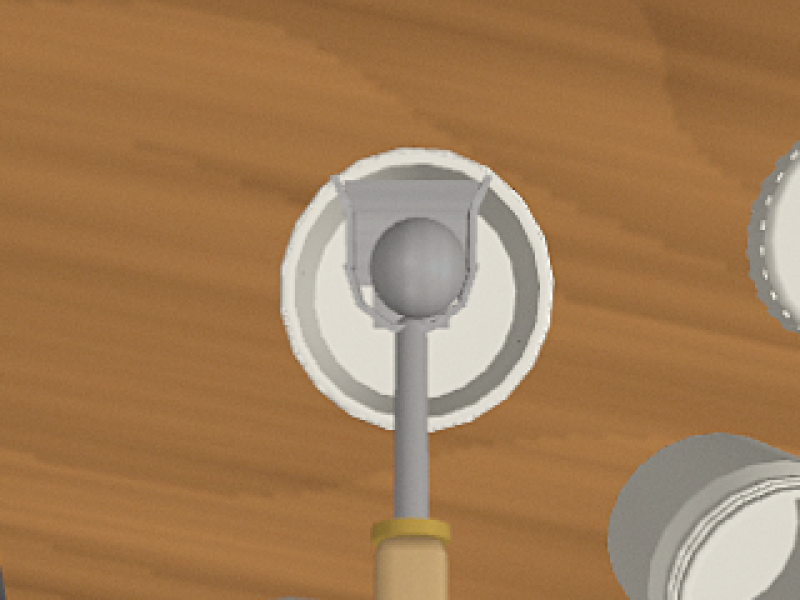

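The jar mouth is centred at about (418,290) with the ball at (418,267) over it, slightly toward the lip side as planned. Lower to about 4 mm above the rim, then pull the scoop out from under the ball.

```bash
python3 - <<'E'
from h import *
d=load('b3');P=atz(d,120+417.5*.4,290*.4,.07);print(P,tool(P))
E
python3 -m creep '[[[0,0.1,0],0],[[0,0.3,0],0],[[0,0.4,0],0],[[0,0.35,0],0],[[0,0.2,0],0],[[0,0.05,0],0],[[0,0,0],0],[[0,0,0],0]]'
python3 -m creep '[[[0,0,-5.5],0],[[0,0,-2.5],0],[[0,0,0],0],[[0,0,0],0],[[0,-1,0],0],[[0,-1,0],0],[[0,0,0],0],[[0,0,0],0]]'
python3 - <<'E'
from h import *
ballcheck('b4')
d=snap('top','t4');t0=load('top0')
uv=proj(d,[[.4735,.226,.03],[.533,.344,.03]]).astype(int)
print(uv)
cv2.imwrite('pics/t4b.png',np.hstack([cv2.resize(x['img'][180:260,170:270,::-1],(400,320),interpolation=3) for x in(t0,d)]))
E
```

```text
[0.4747626  0.22773909 0.07      ] [  2.48385778 220.48474074  75.40156111]
t: 22.7
eef_pos: [0.5492, 0.2401, 0.2766]
tool_rot: [0.45, 0.546, -0.545, -0.45]
force: [-0.1, 0.1, -0.5]
width: 0.0128
t: 23.7
eef_pos: [0.6276, 0.2553, 0.2967]
tool_rot: [0.45, 0.546, -0.545, -0.45]
force: [-0.0, -0.3, -0.7]
width: 0.013
64 min depth y 189.1; 68 min depth y 191.2; 72 min depth y 199.7; 76 min depth y 199.0; 80 min depth y 199.5; 84 min depth y 198.5; 88 min depth y 198.8; 92 min depth y 199.6; 96 min depth y 200.2; 
force [-0.  -0.3 -0.7] [0.6276 0.2553 0.2967]
[[234 232]
 [195 212]]
```

View pics/t4b.png

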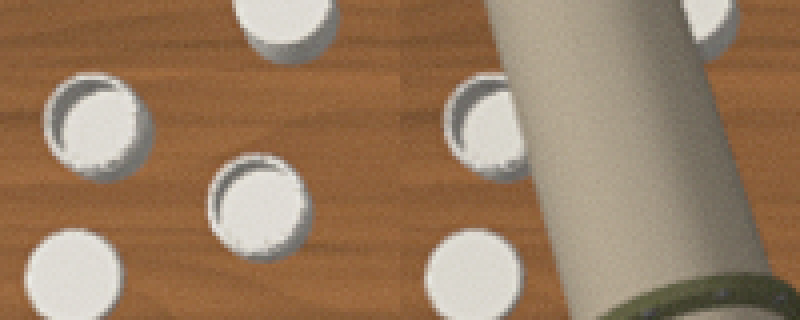

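The scoop is now empty, but the arm hides the jar in the top view. Going back over the tray, then I'll check the jar from there.

```bash
python3 -m creep '[[[-2,0,0.4],0],[[-3.6,0,0.7],0],[[-4.2,0,0.8],0],[[-4.2,0,0.8],0],[[-4.2,0,0.8],0],[[-3.4,0,0.6],0],[[-1.7,0,0.3],0],[[-0.6,0.5,0.1],0]]'
python3 -m creep '[[[0,0.8,0],0],[[0,0.7,0],0],[[0,0,0],0],[[0,0,0],0],[[0,0,0],0],[[0,0,0],0],[[0,0,0],0],[[0,0,0],0]]'
python3 - <<'E'
from h import *
d=snap('top','t5');w=snap('wrist','w7');t0=load('top0')
for n,c in(('jar1',(.533,.344)),('jar2',(.4747,.2270))):
  for nm,D in(('before',t0),('now',d)):
    uv=proj(D,[[*c,.07]])[0].astype(int)
    P=np.array([rng(D,u,v) for u in range(uv[0]-18,uv[0]+19) for v in range(uv[1]-18,uv[1]+19)])
    r=np.hypot(P[:,0]-c[0],P[:,1]-c[1]);m=P[(r<.05)&(P[:,2]>.06)&(P[:,2]<.08)];i=P[(r<.024)]
    print(n,nm,len(m),m.mean(0).round(4),'inside z pct',np.percentile(i[:,2],[5,50,90,95,99]).round(4))
a=np.hstack([cv2.resize(x['img'][180:260,170:270,::-1],(400,320),interpolation=3) for x in(t0,d)])
b=cv2.resize(w['img'][:210,:,::-1],(747,280),interpolation=3);b=np.hstack([b,np.zeros((280,53,3),np.uint8)])
cv2.imwrite('pics/m5.png',np.vstack([a,b]));print(robot.observe()['eef_pos'])
E
```

```text
t: 24.8
eef_pos: [0.629, 0.0106, 0.2917]
tool_rot: [0.451, 0.545, -0.545, -0.45]
force: [0.0, 0.4, -1.4]
width: 0.0126
t: 25.8
eef_pos: [0.6289, 0.012, 0.2765]
tool_rot: [-0.45, -0.545, 0.545, 0.45]
force: [0.2, -0.4, -1.8]
width: 0.0125
jar1 before 115 [0.5324 0.3432 0.0675] inside z pct [-0.0026  0.0028  0.007   0.0078  0.0116]
jar1 now 121 [0.532  0.3437 0.0666] inside z pct [-0.0021  0.0032  0.0076  0.0088  0.0119]
jar2 before 124 [0.4735 0.2259 0.0673] inside z pct [-0.0027  0.003   0.0079  0.0087  0.0095]
jar2 now 126 [0.473  0.2261 0.0676] inside z pct [-0.0024  0.0041  0.0146  0.0217  0.0266]
[0.62893975 0.01204403 0.27647253]
```

View pics/m5.png

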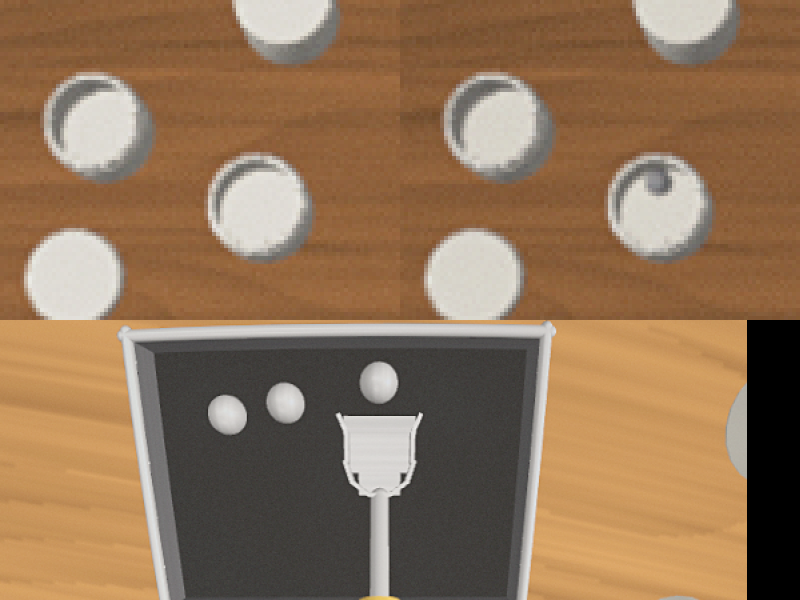

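Ball 1 is in the near jar (dark dot at 657,182), and the jar hasn't moved. The next ball is at (379,62) in the lower strip, centred ahead of the lip.

```bash
python3 - <<'E'
from h import *
d=load('w7');print(tool(atz(d,379/1.3339,62/1.3333,.015)))
for u,v in((122,13),(552,10)): print('near outer corner',tool(atz(d,u/1.3339,v/1.3333,.026)))
E
python3 -m creep '[[[0,1.2,0],0],[[0,1.5,0],0],[[0,1.5,0],0],[[0,1.2,0],0],[[0,0.8,0],0],[[0,0.5,0],0],[[0,0.1,0],0],[[0,0,0],0]]'
python3 -m creep '[[[0,0.05,0],0],[[0,0,0],0],[[0,0.05,0],0],[[0,0,0],0],[[0,0,0],0],[[0,0,0],0],[[0,0,0],0],[[0,0,0],0]]'
```

```text
[  0.64721562 261.48170677 123.44451671]
near outer corner [-128.13159098  250.48116265  145.81795583]
near outer corner [ 86.25305657 250.48484341 145.94317814]
t: 26.9
eef_pos: [0.629, 0.012, 0.2088]
tool_rot: [0.45, 0.546, -0.545, -0.45]
force: [-0.7, 0.0, 0.1]
width: 0.0128
t: 27.9
eef_pos: [0.6293, 0.0121, 0.2081]
tool_rot: [0.45, 0.546, -0.545, -0.45]
force: [0.3, -0.1, 5.2]
width: 0.013
```

```bash
python3 -m creep '[[[0,-0.02,0.6],0],[[0,0,0.6],0],[[0,0,0.6],0],[[0,0,0.6],0],[[0,0,0.5],0],[[0,0,0.5],0],[[0,0,0.4],0],[[0,0,0.3],0]]'
python3 -m creep '[[[0,0,0.2],0],[[0,0,0.15],0],[[0,0,0.1],0],[[0,0,0],0],[[0,0,0],0],[[0,0,0],0],[[0,0,0],0],[[0,0,0],0]]'
python3 -c "
from h import *
ballcheck('b5')"
```

```text
t: 28.9
eef_pos: [0.5892, 0.0044, 0.2085]
tool_rot: [0.451, 0.546, -0.545, -0.449]
force: [4.4, 1.5, 5.0]
width: 0.0126
t: 29.9
eef_pos: [0.5849, 0.0035, 0.2085]
tool_rot: [0.451, 0.546, -0.545, -0.449]
force: [4.5, 1.1, 4.5]
width: 0.0128
64 min depth y 188.5; 68 min depth y 183.5; 72 min depth y 179.9; 76 min depth y 179.3; 80 min depth y 178.6; 84 min depth y 181.3; 88 min depth y 185.1; 92 min depth y 198.4; 96 min depth y 177.0; 100 min depth y 177.3; 
force [4.5 1.1 4.5] [0.5849 0.0035 0.2085]
```

```bash
python3 -m creep '[[[0,-0.1,0],0],[[0,-0.3,0],0],[[0,-0.6,-0.02],0],[[0,-0.9,-0.04],0],[[0,-1.1,-0.06],0],[[0,-1.3,-0.08],0],[[0,-1.3,-0.06],0],[[0,-1.2,-0.04],0]]'
python3 -m creep '[[[0,-0.9,0],0],[[0,-0.5,0],0],[[0,-0.2,0],0],[[0,0,0],0],[[0,0,0],0],[[0,0,0],0],[[0,0,0],0],[[0,0,0],0]]'
python3 -c "
from h import *
ballcheck('b6');g=tool([.534,.3453,.07]);print(g[0]-.8,g[2]-82+6)"
```

```text
t: 30.95
eef_pos: [0.5872, 0.0039, 0.2767]
tool_rot: [-0.45, -0.545, 0.545, 0.45]
force: [-0.3, 0.3, -1.2]
width: 0.0128
t: 31.95
eef_pos: [0.5872, 0.004, 0.2916]
tool_rot: [-0.45, -0.545, 0.546, 0.45]
force: [-0.5, 0.0, -0.4]
width: 0.0131
64 min depth y 188.2; 68 min depth y 183.0; 72 min depth y 180.3; 76 min depth y 179.7; 80 min depth y 179.8; 84 min depth y 181.4; 88 min depth y 185.4; 92 min depth y 199.2; 96 min depth y 200.7; 
force [-0.5  0.  -0.4] [0.5872 0.004  0.2916]
344.4781477305863 -88.64007836095479
```

```bash
python3 -m creep '[[[0.4,0,-0.1],0],[[0.9,0,-0.2],0],[[1.4,0,-0.3],0],[[1.8,0,-0.4],0],[[2,0,-0.45],0],[[2,0,-0.45],0],[[2,0,-0.45],0],[[2,0,-0.45],0]]'
python3 -m creep '[[[2,0,-0.45],0],[[2,0,-0.45],0],[[2,0,-0.45],0],[[2,0,-0.45],0],[[2,0,-0.45],0],[[2,0,-0.45],0],[[2,0,-0.45],0],[[2,0,-0.45],0]]'
python3 -m creep '[[[1.8,0,-0.45],0],[[1.4,0,-0.45],0],[[1.1,0,-0.45],0],[[0.8,0,-0.4],0],[[0.5,0,-0.3],0],[[0.3,0,-0.2],0],[[0,0,-0.15],0],[[0,0,-0.1],0]]'
python3 - <<'E'
from h import *
ballcheck('b7'); d=load('b7');o=robot.observe()
# rim from wrist depth, world z .062-.078
P=np.array([rng(d,u,v) for u in range(200,380) for v in range(40,200)])
r=np.hypot(P[:,0]-.533,P[:,1]-.345);m=P[(P[:,2]>.062)&(P[:,2]<.078)&(r<.045)&(r>.024)]
c=m[:,:2].mean(0)
from scipy.optimize import least_squares
s=least_squares(lambda p:np.hypot(m[:,0]-p[0],m[:,1]-p[1])-p[2],[.533,.345,.033],loss='soft_l1',f_scale=.002).x
print(len(m),s,tool([s[0],s[1],.07]))
E
```

```text
t: 33.0
eef_pos: [0.5909, 0.1336, 0.2917]
tool_rot: [-0.45, -0.546, 0.546, 0.45]
force: [0.1, 0.1, 0.3]
width: 0.0127
t: 34.0
eef_pos: [0.5959, 0.2973, 0.2916]
tool_rot: [-0.45, -0.545, 0.546, 0.45]
force: [1.0, -0.1, -1.1]
width: 0.0131
t: 35.0
eef_pos: [0.6094, 0.3582, 0.2917]
tool_rot: [-0.45, -0.545, 0.545, 0.45]
force: [-0.3, -0.0, -0.6]
width: 0.0125
64 min depth y 189.3; 68 min depth y 183.6; 72 min depth y 180.8; 76 min depth y 179.7; 80 min depth y 179.7; 84 min depth y 181.9; 88 min depth y 185.9; 92 min depth y 199.6; 96 min depth y 200.9; 
force [-0.3 -0.  -0.6] [0.6094 0.3582 0.2917]
2420 [0.53524015 0.34652253 0.03116205] [  2.69979658 221.72442367  75.13517574]
```

```bash
python3 -m creep '[[[0.1,0.1,0],0],[[0.1,0.3,0],0],[[0,0.4,0],0],[[0,0.35,0],0],[[0,0.15,0],0],[[0,0.05,0],0],[[0,0,0],0],[[0,0,0],0]]'
python3 -m creep '[[[0,0,-5.5],0],[[0,0,-2.5],0],[[0,0,0],0],[[0,0,0],0],[[0,-1,0],0],[[0,-1,0],0],[[0,0,0],0],[[0,0,0],0]]'
python3 - <<'E'
from h import *
ballcheck('b8');o=robot.observe();print(tool([.5899,-.3303,.3139]),o['joint_pos'])
E
```

```text
t: 36.05
eef_pos: [0.6089, 0.3606, 0.2783]
tool_rot: [0.45, 0.546, -0.545, -0.45]
force: [-0.2, 0.6, -0.8]
width: 0.0127
t: 37.05
eef_pos: [0.6872, 0.3758, 0.2985]
tool_rot: [0.45, 0.546, -0.545, -0.45]
force: [0.3, -0.4, -0.9]
width: 0.0131
64 min depth y 189.0; 68 min depth y 191.9; 72 min depth y 199.7; 76 min depth y 198.8; 80 min depth y 199.0; 84 min depth y 198.9; 88 min depth y 197.8; 92 min depth y 198.7; 96 min depth y 201.3; 
force [ 0.3 -0.4 -0.9] [0.6872 0.3758 0.2985]
[-674.66506382  -15.74996487  229.77666961] [-0.65141284  0.81366093  0.23167753  0.95427975 -0.17049861  1.39022673
  1.30226574]
```

```bash
python3 -m creep '[[[-2,-0.2,0.7],0],[[-4,-0.2,1.4],0],[[-5.4,-0.2,1.85],0],[[-5.4,-0.2,1.85],0],[[-5.4,-0.2,1.85],0],[[-5.4,-0.2,1.85],0],[[-5.4,-0.2,1.85],0],[[-5.4,-0.2,1.85],0]]'
python3 -m creep '[[[-5.4,0,1.85],0],[[-5.4,0,1.85],0],[[-5.4,0,1.85],0],[[-5,0,1.7],0],[[-4,0,1.4],0],[[-2.4,0,0.8],0],[[-1.2,0,0.4],0],[[0,0,0],0.012]]'
python3 -m creep '[[[0,0,0],0],[[0,0,0],0],[[0,0,0],0],[[0,0,0],0],[[0,0,0],0],[[0,0,0],0],[[0,0,0],0],[[0,0,0],0]]'
python3 - <<'E'
from h import *
d=snap('top','t6');w=snap('wrist','w8');t0=load('top0')
for n,c in(('jar1',(.533,.344)),('jar2',(.4747,.2270))):
    uv=proj(d,[[*c,.07]])[0].astype(int)
    P=np.array([rng(d,u,v) for u in range(uv[0]-18,uv[0]+19) for v in range(uv[1]-18,uv[1]+19)])
    r=np.hypot(P[:,0]-c[0],P[:,1]-c[1]);m=P[(r<.05)&(P[:,2]>.06)&(P[:,2]<.08)];i=P[(r<.024)]
    print(n,len(m),m.mean(0).round(4),'inside z pct',np.percentile(i[:,2],[5,50,90,95,99]).round(4))
    g=d['img'][uv[1]-12:uv[1]+13,uv[0]-12:uv[0]+13].mean(2);g0=t0['img'][uv[1]-12:uv[1]+13,uv[0]-12:uv[0]+13].mean(2);print('darkened px',(g0-g>40).sum())
print(tool([.5899,-.3303,.2139]),robot.observe()['eef_pos'])
E
```

```text
t: 38.1
eef_pos: [0.6301, -0.0281, 0.3141]
tool_rot: [-0.45, -0.545, 0.545, 0.45]
force: [0.1, -0.7, -1.2]
width: 0.0131
t: 39.1
eef_pos: [0.5886, -0.3281, 0.3139]
tool_rot: [-0.453, -0.542, 0.542, 0.454]
force: [0.3, 0.7, -0.1]
width: 0.0131
t: 40.1
eef_pos: [0.5888, -0.3278, 0.3142]
tool_rot: [-0.453, -0.543, 0.543, 0.453]
force: [0.5, 0.9, -0.8]
width: 0.0129
jar1 117 [0.5327 0.3433 0.0677] inside z pct [-0.0022  0.0044  0.0205  0.023   0.0247]
darkened px 38
jar2 122 [0.4737 0.2272 0.0671] inside z pct [-0.0017  0.0038  0.0153  0.0202  0.0244]
darkened px 39
[ -2.66704903 100.30855439  -0.63404489] [ 0.58880453 -0.32778721  0.31420856]
```

Both jars hold a ball (height inside 20–25 mm) and haven't moved. Lowering the scoop onto its rest.

```bash
python3 -m creep '[[[-0.14,1,-0.03],0],[[-0.13,2,-0.03],0],[[0,2.2,0],0],[[0,2,0],0],[[0,1.3,0],0],[[0,0.6,0],0],[[0,0.2,0],0],[[0,0,0],0]]'
python3 -m creep '[[[0,0.3,0],0],[[0,0,0],0],[[0,0.1,0],0],[[0,0,0],0],[[0,0.05,0],0],[[0,0,0],0],[[0,0,0],0],[[0,0,0],0]]'
python3 -c "
from h import *
print(tool([.5899,-.3303,.2139]))"
```

```text
t: 41.2
eef_pos: [0.5901, -0.3305, 0.2218]
tool_rot: [0.454, 0.543, -0.543, -0.453]
force: [0.6, 1.0, -0.3]
width: 0.0128
t: 42.2
eef_pos: [0.5899, -0.3303, 0.2167]
tool_rot: [-0.453, -0.543, 0.543, 0.453]
force: [-0.1, -0.9, -0.4]
width: 0.0126
[ 0.0273354   2.80224805 -0.01770758]
```

```bash
python3 -m creep '[[[0,0.05,0],0],[[0,0,0],0],[[0,0.05,0],0],[[0,0,0],0],[[0,0.03,0],0],[[0,0,0],0],[[0,0,0],0],[[0,0,0],0]]'
python3 -m creep '[[[0,0.05,0],0],[[0,0,0],0],[[0,0,0],0],[[0,0,0],0],[[0,0,0],0],[[0,0,0],0],[[0,0,0],0],[[0,0,0],0]]'
```

```text
t: 43.2
eef_pos: [0.59, -0.3303, 0.2156]
tool_rot: [0.453, 0.543, -0.543, -0.453]
force: [0.3, 1.2, 2.1]
width: 0.0129
t: 44.2
eef_pos: [0.5901, -0.3303, 0.2152]
tool_rot: [0.453, 0.543, -0.543, -0.453]
force: [1.9, 1.1, 4.4]
width: 0.013
```

```bash
python3 -m creep '[[[0,0,0],0],[[0,0,0],0],[[0,0,0],0],[[0,0,0],0],[[0,0,0],0],[[0,0,0],0],[[0,0,0],0],[[0,0,0],0]]' 4
python3 -m creep '[[[0,-0.5,0],0],[[0,-1,0],0],[[0,-2,0],0],[[0,-2,0],0],[[0,-2,0],0],[[0,-2,0],0],[[0,-2,0],0],[[0,-1.5,0],0]]' 
python3 -m creep '[[[0,-0.9,0],0],[[0,0,0],0],[[0,0,0],0],[[0,0,0],0],[[0,0,0],0],[[0,0,0],0],[[0,0,0],0],[[0,0,0],0]]'
python3 - <<'E'
from h import *
d=snap('wrist','w9');e=snap('side','s9');snap('top','t9');w1=load('w1')
a=cv2.resize(d['img'][30:330,180:380,::-1],(400,600),interpolation=3)
b=cv2.resize(e['img'][210:410,270:403,::-1],(400,600),interpolation=3)
cv2.imwrite('pics/f.png',np.hstack([a,b])[:600,:800]);print(robot.observe()['eef_pos'])
s0=load('side0')
for n in('side0','s9'):
    pass
D=np.abs(s0['img'].astype(int)-e['img']).sum(2);ys,xs=np.where(D>120);print('side diff px in rest area',((ys>310)&(xs>280)&(xs<400)).sum())
E
```

```text
t: 45.2
eef_pos: [0.5899, -0.3303, 0.2149]
tool_rot: [-0.453, -0.543, 0.543, 0.453]
force: [-0.3, 0.3, 0.6]
width: 0.0403
t: 46.2
eef_pos: [0.5899, -0.3304, 0.3467]
tool_rot: [0.454, 0.543, -0.543, -0.453]
force: [0.4, -0.1, 0.0]
width: 0.0399
t: 47.2
eef_pos: [0.5899, -0.3303, 0.3539]
tool_rot: [-0.453, -0.543, 0.543, 0.453]
force: [0.3, -0.2, 0.1]
width: 0.0403
[ 0.58988841 -0.33031699  0.35391731]
side diff px in rest area 22
```

View pics/f.png

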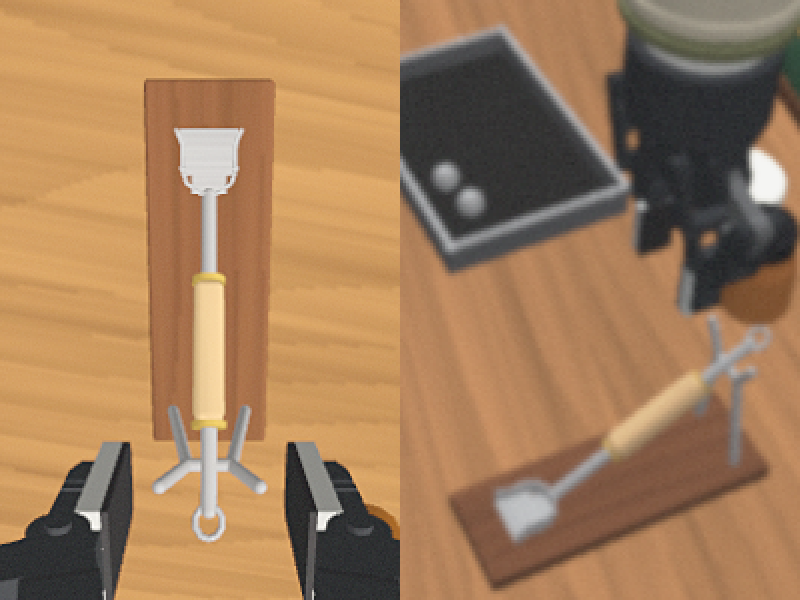

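The scoop lies home: cup flat at (209,160) on the foot, handle in the fork at (209,470). The two spare balls are still in the tray. Handing in.

```bash
python3 -c "
from rig import robot
print(robot.close_job())"
```

```text
the job is handed in; nothing more can be done
None
```

Each of the two open jars now holds one steel ball, the scoop is back on its rest, and the job was handed in at about 47 s of the 72 s allowed.

- **Scooping:** I scooped each ball against the tray's near wall and carried it in the pocket, without the fingers touching it. The depth check found the ball in the pocket each time.
- **Release into the jars:** The arm could only turn about the vertical, so I could not tip the scoop. Instead I set the cup about 4 mm above each mouth and pulled it quickly from under the ball. Each ball dropped about 7 cm to the jar floor, so this was not a literal tip.
- **Jars:** The last depth check from above showed a ball-high object in both jars, with both jar rims within about 1–2 mm of where they started.
- **Scoop and tray:** The last pictures showed the cup flat on the foot and the handle in the fork, almost matching the first side picture. The two spare balls were in the tray. One slight disagreement: the scoop met the tray and rest about 1 mm sooner than at first, so it may have turned a little in the grip. It lay flat once released.
- **Not checked:** I did not check the bystander objects one by one; the arm passed well above them.

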